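# Stack a round door light in the glazing jig

### The arm

A 7-joint arm with a two-finger parallel gripper is mounted at the origin on the work surface. World frame = base frame: x ahead of the robot, y to its left, z up, the work surface at z = 0. Lengths are in m, angles in rad, forces in N, time in s.
With the tool pointing down it reaches from about 0.425 to 0.925 m from the base axis. Payload 6.8 kg.
Tool frame: the origin (TCP) lies on the centre line of the jaws, within the pads' length; the fingertips stand 19 mm ahead of it and the grasp point (between the pads) is the TCP; z points along the fingers, y is the line along which they close (so a half turn about z gives the same grasp; the last joint's range is limited). The gripper opens to 85 mm and grips with 20 to 120 N. Pads are 22 mm wide; open, the fingers measure 114 mm over their backs; the gripper's body (76 mm by 85 mm) begins 54 mm behind the grasp point. The pads swing forward as they close: fully open they stand 13 mm farther back than shut.
Start: joints at [-1.391, 0.477, 0.022, 1.555, -0.011, 1.109, -0.083], TCP at [0.192, 0.647, 0.25] pointing down, gripper open.
Joint ranges: [-2.96, 2.96], [-0.34, 2.1], [-1.41, 1.46], [0.24, 2.44], [-1.37, 4.51], [0.17, 1.92], [-2.96, 2.96]. Speed limits (rad/s): [2.39, 2.39, 3.14, 3.14, 3.14, 3.14, 3.14].

### API

Orientations are given as a rotation vector (axis times angle).
In Python, from bench import r gives the robot as it stands. The module is installed in compiled form; this text tells all that it offers.
- The arm moves only by the tool arm_command, never from a script. Its argument "rows" is a list of rows, each an object of numbers: "fingers": the opening, from -1 (shut) to 1 (fully open); "x", "y", "z": the shift along the tool's x, y, z in m; "ax", "ay", "az": the turn, a rotation vector about the tool's x, y, z in degrees. In form: [{"fingers": .., "x": .., "y": .., "z": .., "ax": .., "ay": .., "az": ..}, ...]. A call has 1 to 10 rows; each row shifts and turns the commanded pose from where the row before left it, along the tool's axes as they then stand; what a row does not reach is not made up. A row lasts 1/12 s, in which the tool goes at most 41.7 mm and 7.16 degrees, less where a joint would pass 70% of its speed; a pose out of reach is approached as far as the arm can. A call is refused whole if a number of a shift passes 0.0417 or a number of a turn 7.16, either way. A call with a gripper value outside its range is refused whole. The fingers move at their own pace and stop on an object; "grip_force" is the grip in N (left out, the last holds). Time passes only in rows, so rows that do not move let the fingers close. It gives the time, the measured TCP pose, the force, the opening and the grip force at its end, in the units of the state.
- r.get_obs(): the state, without advancing time (a new reading comes with each control period).
- r.grab_frame(name): name is "scene" or "top" or "wrist"; returns a dict with "frame" (400x640x3 uint8, red, green, blue), "depth" (400x640 float32, m along the optical axis (not along the pixel's ray), 0 where there is no reading), "K" (3x3 intrinsics, pixels), "world_from_camera" (4x4, takes a point from camera to world coordinates). Camera axes: x right, y down, z forward; pixel columns grow to the right and rows downward; lengths in m; the calibration is good to about 2 mm. A picture is of the moment at which its call begins.
- r.hand_in(): hands the job in; it is judged then, once.
The state is a dict: "clock": time; "joints": joint angles; "qvel": joint speeds; "tau": joint torques, N m; "tcp_pos": TCP position; "orientation": TCP orientation; "contact_force": force on the tool from outside, world axes, zero at the start; "moment": the same for the moment, N m; "grip_width": finger opening in m; "gripper_force": force on a finger pad.
Only numpy, scipy, OpenCV 4.12 (cv2) and the standard library are available. Lean on these libraries where they do the work, as an engineer would, in place of code of your own. Each camera call takes 0.05 s, during which the arm holds its last target. There are 200 camera calls.

### The job

Make up the small round window for the door: in the dowel jig, stack the thick wooden spacer ring first, then the solid glass disc on it, then the thin steel retaining ring on top, one at a time and in that order, each lying flat between the four dowels. Set the glass down rather than letting it drop, and leave the finished stack released and at rest.

Things in the scene. Friction and masses are not known exactly. Their poses are not given: they have to be found in the camera images.
- jig_seat (a point): The fixed glazing jig: wooden base 130 x 130 x 15 mm with four upright dowels, 12 mm thick, 60 mm above the base, at x = +-28.3, y = +-28.3 mm in this frame. The point is the centre of the base's top face; z up, x and y along the base's edges. A 54 mm disc has 7 mm of play all round; fingers pass through the 44 mm gaps between dowels on the +-x and +-y sides.
- spacer_center (a point): The spacer: a tall thick-walled dark wooden ring, outside diameter 54 mm, hole 32 mm, 24 mm high, about 35 g, lying flat. The point is its centre, half-way up (12 mm above its underside); z is its axis. Not the flat 86 mm wooden ring or the solid 38 mm wooden plug, which are bystanders.
- glass_center (a point): The glass: a solid clear glass disc, diameter 54 mm, 18 mm thick, about 100 g, lying flat on the bench. The point is its centre, half-way up (9 mm above its underside); z is its axis.
- retainer_center (a point): The retaining ring: a low thin-walled steel ring, outside diameter 54 mm, hole 40 mm, 10 mm high, about 60 g, lying flat on the bench. The point is its centre, half-way up (5 mm above its underside); z is its axis.
Things that resemble listed ones, but are neither listed nor needed, are in the scene too. Leave any blue look-alike of the part that bears glass_center alone.

How it is judged:
By the outcome, as a careful person would: the job done as asked, in the order asked, and still so for the second after the job is handed in, with the robot touching nothing.
It also fails if it takes over 72 s, if anything falls off the work surface, if the arm or the gripper's body presses on something with over 40 N, if the wrist force passes 120 N, or if a joint passes its speed limit or range.

## Working session

There is one attempt and no reset: what is moved stays moved. The work goes in short steps, Python scripts to look and compute and a tool call to move; the robot and the scene stay as the last step left them, time stands still between calls to the robot, and variables do not carry over. Pictures are saved under pics/ and viewed, at most 12 in all, crops included, and the job is handed in when it is done.

Besides the shell and the picture viewer there is one more tool, called after ">>>" as name(argument=value, ...) on one line, values as JSON. arm_command: Moves the arm, as the interface text tells. Its arguments: {"type":"object","properties":{"rows":{"type":"array"},"grip_force":{"type":"number"}},"required":["rows"]}

```bash
mkdir -p pics; cat > h.py <<'E'
import numpy as np, cv2
from bench import r
def snap(n,f):
    d=r.grab_frame(n); np.savez('/tmp/'+f+'.npz',**d); cv2.imwrite('pics/'+f+'.png',d['frame'][...,::-1]); return d
def load(f): return dict(np.load('/tmp/'+f+'.npz'))
def ray(d,u,v,z):
    "world point where pixel ray meets plane z"
    K,T=d['K'],d['world_from_camera']; a=T[:3,:3]@np.linalg.solve(K,[u,v,1.]); o=T[:3,3]
    return o+a*(z-o[2])/a[2]
def dep(d,u,v):
    D=d['depth'][int(v),int(u)]; return (d['world_from_camera']@np.r_[np.linalg.solve(d['K'],[u,v,1.])*D,1])[:3]
E
python3 - <<'E'
from h import *
np.set_printoptions(precision=4,suppress=True)
a=snap('top','top0');b=snap('scene','scene0')
print(a['world_from_camera'],a['K'],b['world_from_camera']);print(r.get_obs())
E
```

```text
[[ 0.0125 -0.9968  0.0793  0.3993]
 [-0.9994 -0.0149 -0.0298  0.0511]
 [ 0.0309 -0.0789 -0.9964  1.1284]
 [ 0.      0.      0.      1.    ]] [[471.3417   0.     321.5301]
 [  0.     471.3417 201.8428]
 [  0.       0.       1.    ]] [[ 0.767   0.4034 -0.499   1.023 ]
 [ 0.6416 -0.4738  0.6033 -0.6768]
 [ 0.007  -0.7828 -0.6222  0.7468]
 [ 0.      0.      0.      1.    ]]
{'clock': 0.1, 'joints': array([-1.3911,  0.4778,  0.0223,  1.5564, -0.0115,  1.1093, -0.0831]), 'qvel': array([ 0.0001, -0.0011,  0.0006, -0.0031,  0.0008,  0.0014,  0.0006]), 'tau': array([  0.0049, -59.7757,   1.614 , -28.1953,   0.0128,   0.0049,
        -0.    ]), 'tcp_pos': array([0.1914, 0.6467, 0.2494]), 'orientation': array([-0.4504, -3.109 ,  0.0027]), 'contact_force': array([-0.9231,  0.1604, -0.4431]), 'moment': array([-0.0055, -0.0257,  0.0113]), 'gripper_force': 0.0, 'grip_width': 0.08525849353003608}
```

View pics/top0.png

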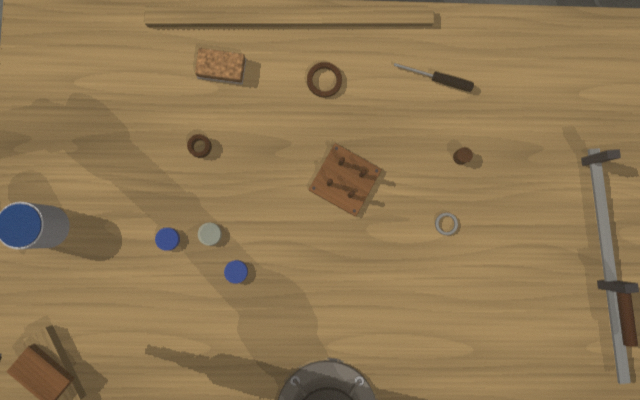

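View pics/scene0.png

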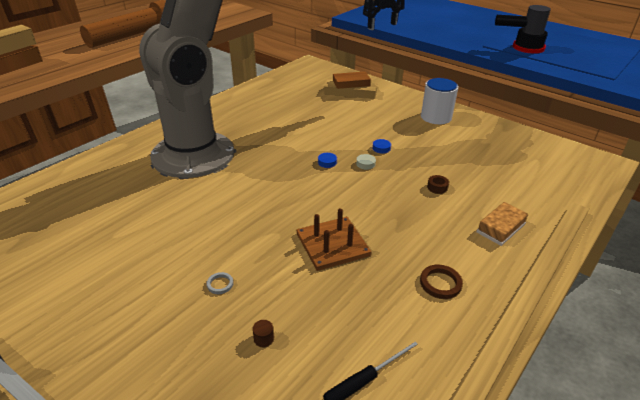

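Candidates in top0:
- **Spacer:** dark ring at (199,146). Not the 86 mm ring (324,79) or the plug (462,156).
- **Glass:** clear disc at (209,234). Not the blue discs (167,239) and (236,272).
- **Retainer:** steel ring at (447,223).
- **Jig:** (347,180).

Next I'll check these in a close crop.

```bash
python3 - <<'E'
from h import *
np.set_printoptions(precision=4,suppress=True)
d=load('top0')
for n,u,v,z in [('spacer',199,146,.024),('glass',209,234,.018),('ret',447,223,.01),('jig',347,180,.015),('base',328,395,0.1)]:
    print(n,ray(d,u,v,z),dep(d,u,v))
for f in('top0','scene0'):
    e=load(f);T=np.linalg.inv(e['world_from_camera']);p=T@[.192,.647,.25,1];print((e['K']@p[:3]/p[2])[:2])
c=lambda u,v,w=40,h=40,s=5:cv2.resize(d['frame'][v-h:v+h,u-w:u+w,::-1],None,fx=s,fy=s,interpolation=cv2.INTER_CUBIC)
a=np.hstack([c(199,146,s=4.75),c(209,234,s=4.75)]);b=np.hstack([c(447,223,s=3.75),c(347,180,s=3.75)])
a=cv2.resize(a,(560,280));b=cv2.resize(b,(560,280))
cv2.imwrite('pics/crop0.png',np.vstack([a,b]))
E
```

```text
spacer [0.6148 0.3084 0.024 ] [0.6187 0.3131 0.0037]
glass [0.4084 0.2798 0.018 ] [0.4084 0.2794 0.0199]
ret [ 0.442  -0.2833  0.01  ] [ 0.4423 -0.2856  0.0024]
jig [ 0.541  -0.0423  0.015 ] [ 0.5403 -0.0418  0.0203]
base [0.0702 0.0015 0.1   ] [0.071  0.0016 0.1024]
[-28.8751 351.4823]
[382.0622  24.2131]
```

View pics/crop0.png

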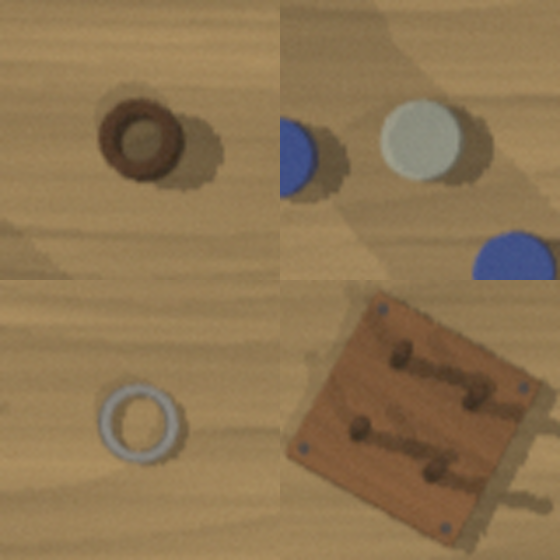

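The crop confirms all four choices:
- **Spacer:** thick dark ring centred at (199.3,146).
- **Glass:** clear disc at (209.2,234), with blue discs either side of it.
- **Retainer:** thin steel ring at (446.7,224).
- **Jig:** corners near (335,143), (382,169), (356,216) and (309,189).

```bash
cat >> h.py <<'E'
from scipy.spatial.transform import Rotation as Ro
np.set_printoptions(precision=4,suppress=True)
def go(t,yaw):
    "tool-frame shift and turn to a downward pose at t, tool y at world angle yaw (mod 180)"
    o=r.get_obs();R=Ro.from_rotvec(o['orientation']);best=None
    for k in(0,np.pi):
        y=np.array([np.cos(yaw+k),np.sin(yaw+k),0]);z=np.array([0,0,-1.]);G=Ro.from_matrix(np.c_[np.cross(y,z),y,z])
        dr=(R.inv()*G).as_rotvec(degrees=True)
        if best is None or np.linalg.norm(dr)<np.linalg.norm(best): best=dr
    print('tcp',o['tcp_pos'],'j7',o['joints'][6],'t',o['clock'],'w',o['grip_width'],'F',o['contact_force'])
    print('shift(now axes)',R.inv().apply(np.array(t)-o['tcp_pos']),'turn',best)
    print('R',R.as_matrix())
E
python3 - <<'E'
from h import *
d=load('top0')
c=[ray(d,u,v,.015) for u,v in[(335,142.9),(382.1,169.4),(356.1,216.3),(309,189.4)]]
c=np.array(c);print(c,c.mean(0))
e=np.roll(c,-1,0)-c;print(np.linalg.norm(e,axis=1),np.degrees(np.arctan2(e[:,1],e[:,0])))
for k in(0,1):
    a=np.arctan2(e[k,1],e[k,0]);print(np.degrees(a));go([.6148,.3084,.15],a)
E
```

```text
[[ 0.6301 -0.0127  0.015 ]
 [ 0.5679 -0.1262  0.015 ]
 [ 0.4547 -0.0646  0.015 ]
 [ 0.5171  0.0479  0.015 ]] [ 0.5425 -0.0389  0.015 ]
[0.1294 0.1289 0.1286 0.1282] [-118.6903  151.4303   61.0176  -28.2239]
-118.69028694403653
tcp [0.1914 0.6467 0.2494] j7 -0.0831172293416443 t 0.1 w 0.08525849353003608 F [-0.9231  0.1604 -0.4431]
shift(now axes) [-0.502  -0.2041  0.0998] turn [-0.0976  0.0174 12.2026]
R [[-0.9589  0.2838 -0.0004]
 [ 0.2838  0.9589 -0.0017]
 [-0.0001 -0.0017 -1.    ]]
151.43034985539384
tcp [0.1914 0.6467 0.2494] j7 -0.0831172293416443 t 0.1 w 0.08525849353003608 F [-0.9231  0.1604 -0.4431]
shift(now axes) [-0.502  -0.2041  0.0998] turn [ -0.0877  -0.0613 -77.9181]
R [[-0.9589  0.2838 -0.0004]
 [ 0.2838  0.9589 -0.0017]
 [-0.0001 -0.0017 -1.    ]]
```

>>> arm_command(rows=[{"fingers":1,"az":6.05,"z":0.02},{"fingers":1,"az":6.05,"z":0.02},{"fingers":1,"x":-0.038,"y":-0.0067},{"fingers":1,"x":-0.038,"y":-0.0067},{"fingers":1,"x":-0.038,"y":-0.0067},{"fingers":1,"x":-0.038,"y":-0.0067},{"fingers":1,"x":-0.038,"y":-0.0067},{"fingers":1,"x":-0.038,"y":-0.0067},{"fingers":1,"x":-0.038,"y":-0.0067},{"fingers":1,"x":-0.038,"y":-0.0067}], grip_force=40)

```text
validation failed for argument at $.ro...
```

>>> arm_command(rows=[{"fingers":0.6,"x":-0.038,"y":-0.0067},{"fingers":0.6,"x":-0.038,"y":-0.0067},{"fingers":0.6,"x":-0.038,"y":-0.0067},{"fingers":0.6,"x":-0.038,"y":-0.0067},{"fingers":0.6,"x":-0.038,"y":-0.0067},{"fingers":0.6,"x":-0.038,"y":-0.0067},{"fingers":0.6},{"fingers":0.6}])

```text
validation failed for argument at $.ro...
```

```bash
python3 - <<'E'
from h import *
go([.6148,.3084,.1],np.radians(61.4));d=snap('wrist','w1');print(d['world_from_camera'])
E
```

```text
tcp [0.1914 0.6467 0.2494] j7 -0.0831172293416443 t 0.1 w 0.08525849353003608 F [-0.9231  0.1604 -0.4431]
shift(now axes) [-0.502  -0.204   0.1498] turn [-0.0976  0.0173 12.1123]
R [[-0.9589  0.2838 -0.0004]
 [ 0.2838  0.9589 -0.0017]
 [-0.0001 -0.0017 -1.    ]]
[[ 0.2838  0.9092  0.3047  0.1135]
 [ 0.9589 -0.2688 -0.091   0.6709]
 [-0.0008  0.318  -0.9481  0.3728]
 [ 0.      0.      0.      1.    ]]
```

View pics/w1.png

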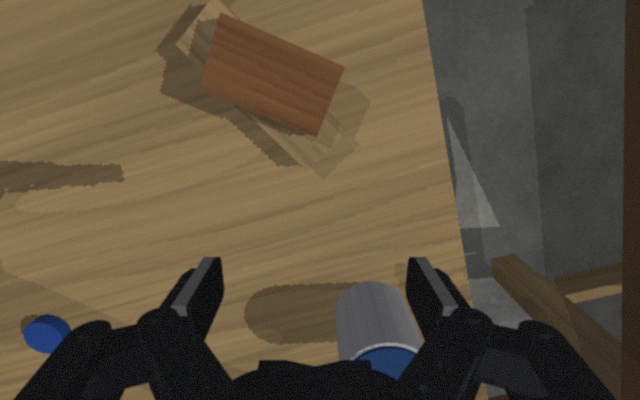

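The rows were refused, so each row probably needs every field. The wrist view shows the can at about (375,330), just ahead of the fingers, so I'll check its height before moving.

```bash
python3 - <<'E'
from h import *
d=load('top0');print(dep(d,20,225),dep(d,35,210),dep(d,8,225)); d=load('w1');print(dep(d,390,375),dep(d,375,350))
E
```

```text
[0.4215 0.6556 0.1156] [0.4535 0.6256 0.1171] [0.4211 0.6791 0.1177]
[0.4111 0.6658 0.1135] [0.3763 0.658  0.1114]
```

>>> arm_command(rows=[{"fingers":1,"x":0,"y":0,"z":0,"ax":0,"ay":0,"az":6.05},{"fingers":1,"x":0,"y":0,"z":0,"ax":0,"ay":0,"az":6.05}], grip_force=40)

```text
clock: 0.32
tcp_pos: [0.1916, 0.647, 0.2498]
orientation: [-0.783, -3.042, 0.001]
contact_force: [-0.5, -0.3, -0.1]
grip_width: 0.0854
gripper_force: 0.0
```

>>> arm_command(rows=[{"fingers":1,"x":-0.038,"y":-0.0067,"z":0,"ax":0,"ay":0,"az":0},{"fingers":1,"x":-0.038,"y":-0.0067,"z":0,"ax":0,"ay":0,"az":0},{"fingers":1,"x":-0.038,"y":-0.0067,"z":0,"ax":0,"ay":0,"az":0},{"fingers":1,"x":-0.038,"y":-0.0067,"z":0,"ax":0,"ay":0,"az":0},{"fingers":1,"x":-0.038,"y":-0.0067,"z":0,"ax":0,"ay":0,"az":0},{"fingers":1,"x":-0.038,"y":-0.0067,"z":0,"ax":0,"ay":0,"az":0},{"fingers":1,"x":-0.038,"y":-0.0067,"z":0,"ax":0,"ay":0,"az":0},{"fingers":1,"x":-0.038,"y":-0.0067,"z":0,"ax":0,"ay":0,"az":0},{"fingers":1,"x":-0.038,"y":-0.0067,"z":0,"ax":0,"ay":0,"az":0},{"fingers":1,"x":-0.038,"y":-0.0067,"z":0,"ax":0,"ay":0,"az":0}])

```text
clock: 1.15
tcp_pos: [0.4943, 0.4051, 0.2501]
orientation: [-0.775, -3.044, 0.0]
contact_force: [0.4, 0.8, 0.0]
grip_width: 0.0853
gripper_force: 0.0
```

>>> arm_command(rows=[{"fingers":0.6,"x":-0.038,"y":-0.0067,"z":0.02,"ax":0,"ay":0,"az":0},{"fingers":0.6,"x":-0.038,"y":-0.0067,"z":0.03,"ax":0,"ay":0,"az":0},{"fingers":0.6,"x":-0.038,"y":-0.0067,"z":0.03,"ax":0,"ay":0,"az":0},{"fingers":0.6,"x":-0.03,"y":-0.0067,"z":0.03,"ax":0,"ay":0,"az":0},{"fingers":0.6,"x":0,"y":0,"z":0,"ax":0,"ay":0,"az":0},{"fingers":0.6,"x":0,"y":0,"z":0,"ax":0,"ay":0,"az":0}])

```text
clock: 1.65
tcp_pos: [0.5962, 0.3195, 0.1482]
orientation: [-0.782, -3.04, 0.007]
contact_force: [-1.6, 1.4, -0.3]
grip_width: 0.0688
gripper_force: 0.0
```

```bash
python3 - <<'E'
from h import *
go([.6148,.3084,.1],np.radians(61.4));d=snap('wrist','w2');print(d['world_from_camera'])
E
```

```text
tcp [0.5962 0.3195 0.1482] j7 0.5814961119039255 t 1.65 w 0.06879958467507055 F [-1.5747  1.4063 -0.2898]
shift(now axes) [-0.0217 -0.0005  0.0482] turn [-0.2857 -0.0742 -0.2391]
R [[-0.876   0.4823 -0.0035]
 [ 0.4824  0.876  -0.0038]
 [ 0.0013 -0.005  -1.    ]]
[[ 0.4823  0.8316  0.2753  0.5254]
 [ 0.876  -0.4563 -0.1562  0.3601]
 [-0.0042  0.3165 -0.9486  0.2716]
 [ 0.      0.      0.      1.    ]]
```

View pics/w2.png

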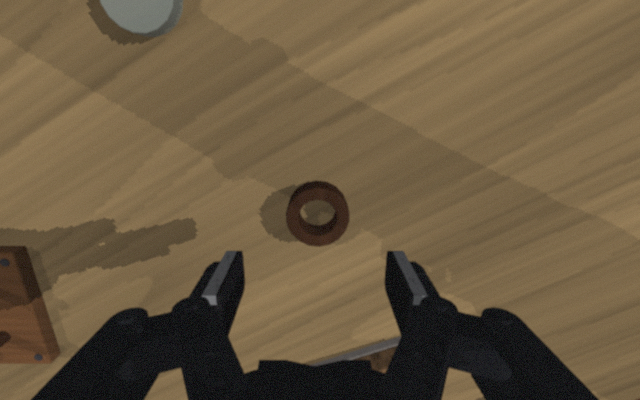

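The spacer is in view, with its silhouette spanning columns 287–349 and rows 181–245 and the fingers straddling below it. I'll fit its centre.

```bash
cat >> h.py <<'E'
def proj(d,P):
    T=np.linalg.inv(d['world_from_camera']);q=(T[:3,:3]@np.atleast_2d(P).T).T+T[:3,3];q=q@d['K'].T;return q[:,:2]/q[:,2:]
def fitdisc(d,box,h,z0,g,rad=.027):
    "centre whose cylinder (radius rad, z0..h) silhouette has bounding box u0,u1,v0,v1"
    from scipy.optimize import least_squares
    t=np.linspace(0,2*np.pi,180)
    def f(p):
        q=np.vstack([proj(d,np.c_[p[0]+rad*np.cos(t),p[1]+rad*np.sin(t),0*t+z]) for z in(z0,h)])
        return np.r_[q[:,0].min(),q[:,0].max(),q[:,1].min(),q[:,1].max()]-box
    s=least_squares(f,g,x_scale=.01,diff_step=1e-4);print('fit',s.x,'resid px',s.fun);return s.x
E
python3 - <<'E'
from h import *
d=load('w2');p=fitdisc(d,[287,349,181,245],.024,0,[.615,.308])
go([*p,.022],np.radians(61.4))
d=load('top0');fitdisc(d,[187.5,211.5,134.5,158.5],.024,0,[.615,.308])
E
```

```text
fit [0.6164 0.3123] resid px [-1.2964  1.2929 -1.8099  2.0014]
tcp [0.5958 0.3222 0.1499] j7 0.5812185521004369 t 1.7 w 0.0678474648900814 F [-0.9881  0.955   1.1746]
shift(now axes) [-0.023   0.0014  0.1279] turn [-0.0919 -0.0648 -0.0728]
R [[-0.8774  0.4798 -0.0018]
 [ 0.4798  0.8774 -0.0009]
 [ 0.0011 -0.0016 -1.    ]]
fit [0.6157 0.3096] resid px [-0.5682  0.5826 -0.1901  0.1903]
```

>>> arm_command(rows=[{"fingers":0.6,"x":-0.0225,"y":0.0005,"z":0,"ax":0,"ay":0,"az":0},{"fingers":0.6,"x":0,"y":0,"z":0.036,"ax":0,"ay":0,"az":0},{"fingers":0.6,"x":0,"y":0,"z":0.036,"ax":0,"ay":0,"az":0},{"fingers":0.6,"x":0,"y":0,"z":0.036,"ax":0,"ay":0,"az":0},{"fingers":0.6,"x":0,"y":0,"z":0.02,"ax":0,"ay":0,"az":0},{"fingers":0.6,"x":0,"y":0,"z":0,"ax":0,"ay":0,"az":0},{"fingers":-1,"x":0,"y":0,"z":0,"ax":0,"ay":0,"az":0},{"fingers":-1,"x":0,"y":0,"z":0,"ax":0,"ay":0,"az":0},{"fingers":-1,"x":0,"y":0,"z":0,"ax":0,"ay":0,"az":0},{"fingers":-1,"x":0,"y":0,"z":0,"ax":0,"ay":0,"az":0}])

```text
clock: 2.53
tcp_pos: [0.6172, 0.3136, 0.0253]
orientation: [0.775, 3.042, 0.004]
contact_force: [0.2, 1.1, 0.4]
grip_width: 0.0528
gripper_force: 41.8
```

>>> arm_command(rows=[{"fingers":-1,"x":0,"y":0,"z":0,"ax":0,"ay":0,"az":0},{"fingers":-1,"x":0,"y":0,"z":0,"ax":0,"ay":0,"az":0},{"fingers":-1,"x":0,"y":0,"z":0,"ax":0,"ay":0,"az":0}])

```text
clock: 2.78
tcp_pos: [0.6168, 0.3131, 0.0244]
orientation: [0.775, 3.043, 0.003]
contact_force: [-1.1, -1.2, 7.0]
grip_width: 0.0525
gripper_force: 42.4
```

>>> arm_command(rows=[{"fingers":-1,"x":0,"y":0,"z":-0.03,"ax":0,"ay":0,"az":0},{"fingers":-1,"x":0,"y":0,"z":-0.035,"ax":0,"ay":0,"az":0},{"fingers":-1,"x":-0.005,"y":-0.015,"z":-0.035,"ax":0,"ay":0,"az":0},{"fingers":-1,"x":-0.01,"y":-0.03,"z":-0.03,"ax":0,"ay":0,"az":0},{"fingers":-1,"x":-0.012,"y":-0.04,"z":0,"ax":0,"ay":0,"az":0},{"fingers":-1,"x":-0.012,"y":-0.04,"z":0,"ax":0,"ay":0,"az":0},{"fingers":-1,"x":-0.012,"y":-0.04,"z":0,"ax":0,"ay":0,"az":0},{"fingers":-1,"x":-0.012,"y":-0.04,"z":0,"ax":0,"ay":0,"az":0},{"fingers":-1,"x":-0.012,"y":-0.04,"z":0,"ax":0,"ay":0,"az":0},{"fingers":-1,"x":-0.01,"y":-0.035,"z":0,"ax":0,"ay":0,"az":0}])

```text
clock: 3.62
tcp_pos: [0.5561, 0.0248, 0.152]
orientation: [0.778, 3.043, -0.0]
contact_force: [0.9, -0.7, 0.2]
grip_width: 0.0529
gripper_force: 42.3
```

>>> arm_command(rows=[{"fingers":-1,"x":-0.008,"y":-0.025,"z":0,"ax":0,"ay":0,"az":0},{"fingers":-1,"x":0,"y":0,"z":0,"ax":0,"ay":0,"az":0},{"fingers":-1,"x":0,"y":0,"z":0,"ax":0,"ay":0,"az":0},{"fingers":-1,"x":0,"y":0,"z":0,"ax":0,"ay":0,"az":0}])

```text
clock: 3.95
tcp_pos: [0.5523, 0.0028, 0.1518]
orientation: [0.775, 3.044, 0.001]
contact_force: [-0.0, 1.0, 0.0]
grip_width: 0.0529
gripper_force: 42.3
```

```bash
python3 - <<'E'
from h import *
go([.5425,-.0389,.16],np.radians(61.4));d=snap('wrist','w3')
E
```

```text
tcp [0.5523 0.0028 0.1518] j7 1.0651763088277717 t 3.95 w 0.052918649374969415 F [-0.0045  0.9583  0.0197]
shift(now axes) [-0.0113 -0.0414 -0.0082] turn [0.058  0.0117 0.0301]
R [[-0.8782  0.4782  0.0007]
 [ 0.4782  0.8782  0.0008]
 [-0.0002  0.001  -1.    ]]
```

View pics/w3.png

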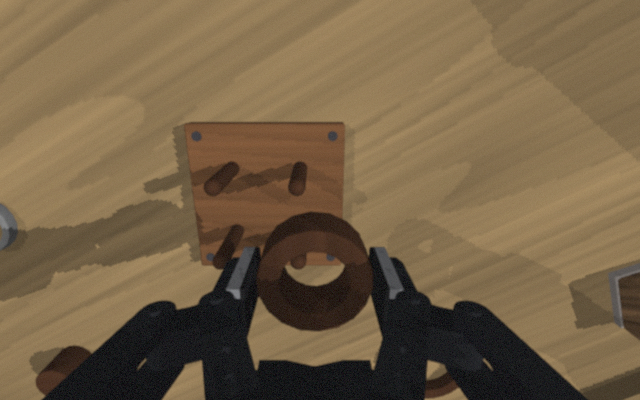

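The spacer is held level. The jig base's far corners are at (187,123) and (345,123), a near corner is at (202,265), and two dowel tops are near (213,187) and (298,188). I'll refine the jig pose from these.

```bash
python3 - <<'E'
from h import *
d=load('w3')
P=[ray(d,u,v,.015) for u,v in((187,123),(345,123),(202,265))];print(np.array(P),np.linalg.norm(P[0]-P[1]),np.linalg.norm(P[0]-P[2]))
e=P[1]-P[0];print('centre',(P[1]+P[2])/2,'ang',np.degrees(np.arctan2(e[1],e[0])))
Q=[ray(d,u,v,.075) for u,v in((213,187),(298,188))];print(np.array(Q),np.linalg.norm(Q[0]-Q[1]))
# predicted dowel tops for two centre candidates
for c in((.5425,-.0389),tuple(((P[1]+P[2])/2)[:2])):
    a=np.radians(61.4);R=np.array([[np.cos(a),-np.sin(a)],[np.sin(a),np.cos(a)]])
    print(c,[proj(d,np.r_[np.array(c)+R@np.array(s)*.0283,.075])[0] for s in((1,1),(-1,1),(1,-1),(-1,-1))])
    print(proj(load('top0'),[np.r_[np.array(c)+R@np.array(s)*.0283,.075] for s in((1,1),(-1,1),(1,-1),(-1,-1))]))
E
```

```text
[[ 0.4557 -0.0588  0.015 ]
 [ 0.516   0.0519  0.015 ]
 [ 0.5677 -0.1225  0.015 ]] 0.12598691126355097 0.12885563815188014
centre [ 0.5419 -0.0353  0.015 ] ang 61.42685872340807
[[ 0.5032 -0.0446  0.075 ]
 [ 0.5304  0.0038  0.075 ]] 0.05560012943403386
(0.5425, -0.0389) [array([292.8225, 192.0007]), array([206.7472, 191.994 ]), array([294.4629, 267.3856]), array([215.1733, 267.4141])]
[[330.7204 180.6964]
 [352.6399 193.0094]
 [342.9224 159.0757]
 [364.7518 171.3204]]
(np.float64(0.5418607488047416), np.float64(-0.03531118159211284)) [array([297.0897, 188.6944]), array([210.7211, 188.686 ]), array([298.398 , 264.5789]), array([218.8595, 264.6062])]
[[329.1256 180.9524]
 [351.0473 193.2675]
 [341.3365 159.3274]
 [363.1681 171.574 ]]
```

>>> arm_command(rows=[{"fingers":-1,"x":-0.0098,"y":-0.0394,"z":0,"ax":0,"ay":0,"az":0},{"fingers":-1,"x":0,"y":0,"z":0,"ax":0,"ay":0,"az":0},{"fingers":-1,"x":0,"y":0,"z":0.03,"ax":0,"ay":0,"az":0},{"fingers":-1,"x":0,"y":0,"z":0.01,"ax":0,"ay":0,"az":0},{"fingers":-1,"x":0,"y":0,"z":0,"ax":0,"ay":0,"az":0},{"fingers":-1,"x":0,"y":0,"z":0,"ax":0,"ay":0,"az":0}])

```text
clock: 4.5
tcp_pos: [0.5414, -0.036, 0.111]
orientation: [-0.772, -3.043, 0.001]
contact_force: [0.2, 0.8, -0.5]
grip_width: 0.053
gripper_force: 42.3
```

```bash
python3 - <<'E'
from h import *
go([.542,-.0365,.04],np.radians(61.4));d=snap('wrist','w4');s=snap('scene','s4')
c=cv2.resize(s['frame'][150:290,230:430,::-1],(800,560),interpolation=cv2.INTER_CUBIC)
cv2.imwrite('pics/c4.png',np.hstack([cv2.resize(c,(400,280)),cv2.resize(d['frame'][150:,160:480,::-1],(400,280))]))
E
```

```text
tcp [ 0.5414 -0.036   0.111 ] j7 1.1565462802579278 t 4.5 w 0.05304040863057064 F [ 0.1721  0.7955 -0.5309]
shift(now axes) [-0.0009 -0.0001  0.071 ] turn [-0.0487 -0.1092  0.1247]
R [[-0.879   0.4768 -0.0021]
 [ 0.4768  0.879   0.0002]
 [ 0.0019 -0.0008 -1.    ]]
```

View pics/c4.png

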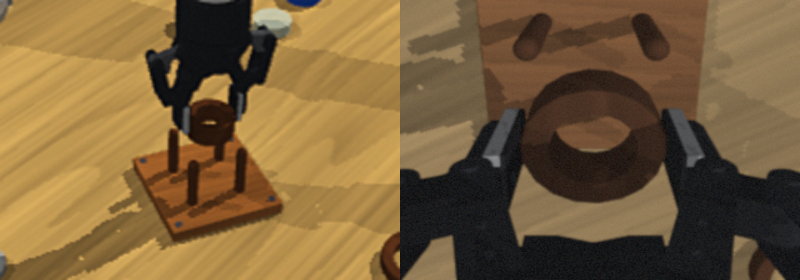

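In the wrist view the spacer is centred at about u=593 between the far dowels at 530 and 655. I'll lower it.

>>> arm_command(rows=[{"fingers":-1,"x":0,"y":0,"z":0.015,"ax":0,"ay":0,"az":0},{"fingers":-1,"x":0,"y":0,"z":0.015,"ax":0,"ay":0,"az":0},{"fingers":-1,"x":0,"y":0,"z":0.015,"ax":0,"ay":0,"az":0},{"fingers":-1,"x":0,"y":0,"z":0.012,"ax":0,"ay":0,"az":0},{"fingers":-1,"x":0,"y":0,"z":0.008,"ax":0,"ay":0,"az":0},{"fingers":-1,"x":0,"y":0,"z":0.003,"ax":0,"ay":0,"az":0},{"fingers":-1,"x":0,"y":0,"z":0.001,"ax":0,"ay":0,"az":0},{"fingers":-1,"x":0,"y":0,"z":0,"ax":0,"ay":0,"az":0},{"fingers":-1,"x":0,"y":0,"z":0,"ax":0,"ay":0,"az":0}])

```text
clock: 5.35
tcp_pos: [0.5423, -0.0373, 0.0432]
orientation: [0.775, 3.043, 0.0]
contact_force: [0.8, -0.4, 0.1]
grip_width: 0.0529
gripper_force: 42.3
```

>>> arm_command(rows=[{"fingers":-1,"x":0,"y":0,"z":0.0015,"ax":0,"ay":0,"az":0},{"fingers":-1,"x":0,"y":0,"z":0.0015,"ax":0,"ay":0,"az":0},{"fingers":-1,"x":0,"y":0,"z":0,"ax":0,"ay":0,"az":0},{"fingers":-1,"x":0,"y":0,"z":0,"ax":0,"ay":0,"az":0}])

```text
clock: 5.68
tcp_pos: [0.5418, -0.0373, 0.0396]
orientation: [0.776, 3.044, 0.0]
contact_force: [-0.1, -0.7, 1.1]
grip_width: 0.053
gripper_force: 42.3
```

>>> arm_command(rows=[{"fingers":0.2,"x":0,"y":0,"z":0.0005,"ax":0,"ay":0,"az":0},{"fingers":0.5,"x":0,"y":0,"z":0,"ax":0,"ay":0,"az":0},{"fingers":0.5,"x":0,"y":0,"z":0,"ax":0,"ay":0,"az":0},{"fingers":0.5,"x":0,"y":0,"z":0,"ax":0,"ay":0,"az":0},{"fingers":0.5,"x":0,"y":0,"z":-0.015,"ax":0,"ay":0,"az":0},{"fingers":0.5,"x":0,"y":0,"z":-0.03,"ax":0,"ay":0,"az":0},{"fingers":0.5,"x":0,"y":0,"z":-0.03,"ax":0,"ay":0,"az":0},{"fingers":0.5,"x":0,"y":0,"z":-0.035,"ax":0,"ay":0,"az":0}])

```text
clock: 6.35
tcp_pos: [0.5407, -0.0373, 0.1492]
orientation: [-0.775, -3.042, 0.002]
contact_force: [1.3, -0.2, -0.9]
grip_width: 0.064
gripper_force: 0.0
```

```bash
python3 - <<'E'
from h import *
fitdisc(load('top0'),[209.2-11.6,209.2+11.6,234-11.6,234+11.6],.018,0,[.41,.28])
go([.4084,.2798,.15],np.radians(61.4))
E
```

```text
fit [0.4085 0.2809] resid px [-0.7354  0.7498  0.0071 -0.0101]
tcp [ 0.5407 -0.0373  0.1492] j7 1.1416625638970614 t 6.35 w 0.06403375157413187 F [ 1.3004 -0.1719 -0.9072]
shift(now axes) [ 0.2679  0.2151 -0.0005] turn [-0.0893 -0.1257  0.0104]
R [[-0.8781  0.4785 -0.0027]
 [ 0.4785  0.8781 -0.0003]
 [ 0.0022 -0.0016 -1.    ]]
```

>>> arm_command(rows=[{"fingers":0.5,"x":0.03,"y":0.024,"z":0,"ax":0,"ay":0,"az":0},{"fingers":0.5,"x":0.03,"y":0.024,"z":0,"ax":0,"ay":0,"az":0},{"fingers":0.5,"x":0.03,"y":0.024,"z":0,"ax":0,"ay":0,"az":0},{"fingers":0.5,"x":0.03,"y":0.024,"z":0,"ax":0,"ay":0,"az":0},{"fingers":0.5,"x":0.03,"y":0.024,"z":0,"ax":0,"ay":0,"az":0},{"fingers":0.5,"x":0.03,"y":0.024,"z":0,"ax":0,"ay":0,"az":0},{"fingers":0.5,"x":0.03,"y":0.024,"z":0,"ax":0,"ay":0,"az":0},{"fingers":0.6,"x":0.03,"y":0.024,"z":0,"ax":0,"ay":0,"az":0},{"fingers":0.6,"x":0.028,"y":0.023,"z":0,"ax":0,"ay":0,"az":0},{"fingers":0.6,"x":0,"y":0,"z":0,"ax":0,"ay":0,"az":0}])

```text
clock: 7.18
tcp_pos: [0.4059, 0.2876, 0.1493]
orientation: [-0.759, -3.047, -0.006]
contact_force: [-0.2, -0.1, -0.6]
grip_width: 0.0681
gripper_force: 0.0
```

>>> arm_command(rows=[{"fingers":0.6,"x":0,"y":0,"z":0,"ax":0,"ay":0,"az":0},{"fingers":0.6,"x":0,"y":0,"z":0,"ax":0,"ay":0,"az":0}])

```text
clock: 7.35
tcp_pos: [0.4093, 0.2793, 0.1489]
orientation: [-0.775, -3.044, 0.001]
contact_force: [0.6, -1.0, -0.3]
grip_width: 0.0682
gripper_force: 0.0
```

```bash
python3 - <<'E'
from h import *
go([.4085,.2809,.022],np.radians(61.4));d=snap('wrist','w5');s=snap('scene','s5')
c=cv2.resize(s['frame'][160:290,250:430,::-1],(400,289),interpolation=cv2.INTER_CUBIC)
w=cv2.resize(d['frame'][100:,140:500,::-1],(400,333))
cv2.imwrite('pics/c5.png',np.hstack([cv2.copyMakeBorder(c,0,44,0,0,0),w]))
E
```

```text
tcp [0.4093 0.2793 0.1489] j7 0.4005836896943633 t 7.35 w 0.06821676314695223 F [ 0.64   -0.964  -0.2947]
shift(now axes) [0.0015 0.0011 0.1269] turn [-0.0369  0.0087  0.0235]
R [[-0.8782  0.4783 -0.0002]
 [ 0.4783  0.8782 -0.0006]
 [-0.0002 -0.0006 -1.    ]]
```

View pics/c5.png

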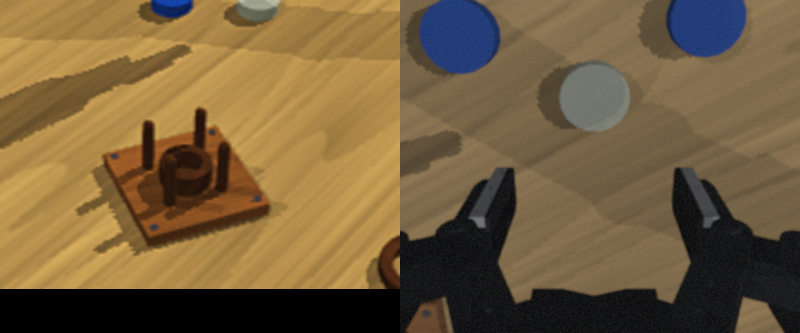

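The left half shows the spacer lying flat between the four dowels. The right half shows the clear glass, with box 559–630 × 61–131 in the crop.

```bash
python3 - <<'E'
from h import *
p=fitdisc(load('w5'),[283.1,347,154.9,217.9],.018,0,[.41,.28])
go([*p,.022],np.radians(61.4))
E
```

```text
fit [0.4088 0.2814] resid px [-0.441   0.4413 -1.5006  1.6398]
tcp [0.4099 0.2782 0.1489] j7 0.40037830900575255 t 7.45 w 0.06836423877280061 F [-0.084  -0.4342  0.3909]
shift(now axes) [0.0025 0.0023 0.1269] turn [-0.0372  0.0197 -0.1257]
R [[-0.8769  0.4806 -0.    ]
 [ 0.4806  0.8769 -0.0007]
 [-0.0003 -0.0006 -1.    ]]
```

>>> arm_command(rows=[{"fingers":0.6,"x":0.0022,"y":0.002,"z":0.03,"ax":0,"ay":0,"az":0},{"fingers":0.6,"x":0,"y":0,"z":0.036,"ax":0,"ay":0,"az":0},{"fingers":0.6,"x":0,"y":0,"z":0.034,"ax":0,"ay":0,"az":0},{"fingers":0.6,"x":0,"y":0,"z":0.02,"ax":0,"ay":0,"az":0},{"fingers":0.6,"x":0,"y":0,"z":0.008,"ax":0,"ay":0,"az":0},{"fingers":0.6,"x":0,"y":0,"z":0,"ax":0,"ay":0,"az":0},{"fingers":0.6,"x":0,"y":0,"z":0,"ax":0,"ay":0,"az":0}])

```text
clock: 8.03
tcp_pos: [0.4092, 0.282, 0.0215]
orientation: [0.778, 3.043, -0.0]
contact_force: [0.2, -0.4, 0.5]
grip_width: 0.0685
gripper_force: 0.0
```

>>> arm_command(rows=[{"fingers":0.2,"x":0,"y":0,"z":0,"ax":0,"ay":0,"az":0},{"fingers":-1,"x":0,"y":0,"z":0,"ax":0,"ay":0,"az":0},{"fingers":-1,"x":0,"y":0,"z":0,"ax":0,"ay":0,"az":0},{"fingers":-1,"x":0,"y":0,"z":0,"ax":0,"ay":0,"az":0},{"fingers":-1,"x":0,"y":0,"z":0,"ax":0,"ay":0,"az":0},{"fingers":-1,"x":0,"y":0,"z":0,"ax":0,"ay":0,"az":0}])

```text
clock: 8.53
tcp_pos: [0.4094, 0.2828, 0.0229]
orientation: [0.776, 3.042, 0.003]
contact_force: [0.2, -0.8, 7.4]
grip_width: 0.0522
gripper_force: 41.0
```

>>> arm_command(rows=[{"fingers":-1,"x":0,"y":0,"z":-0.02,"ax":0,"ay":0,"az":0},{"fingers":-1,"x":0,"y":0,"z":-0.036,"ax":0,"ay":0,"az":0},{"fingers":-1,"x":0,"y":0,"z":-0.036,"ax":0,"ay":0,"az":0},{"fingers":-1,"x":0,"y":0,"z":-0.036,"ax":0,"ay":0,"az":0},{"fingers":-1,"x":-0.025,"y":-0.02,"z":0,"ax":0,"ay":0,"az":0},{"fingers":-1,"x":-0.03,"y":-0.0242,"z":0,"ax":0,"ay":0,"az":0},{"fingers":-1,"x":-0.03,"y":-0.0242,"z":0,"ax":0,"ay":0,"az":0},{"fingers":-1,"x":-0.03,"y":-0.0242,"z":0,"ax":0,"ay":0,"az":0},{"fingers":-1,"x":-0.03,"y":-0.0242,"z":0,"ax":0,"ay":0,"az":0},{"fingers":-1,"x":-0.03,"y":-0.0242,"z":0,"ax":0,"ay":0,"az":0}])

```text
clock: 9.37
tcp_pos: [0.4953, 0.0734, 0.1505]
orientation: [0.775, 3.042, 0.003]
contact_force: [0.3, 1.0, -1.2]
grip_width: 0.0523
gripper_force: 42.9
```

>>> arm_command(rows=[{"fingers":-1,"x":-0.03,"y":-0.0242,"z":0,"ax":0,"ay":0,"az":0},{"fingers":-1,"x":-0.03,"y":-0.0242,"z":0,"ax":0,"ay":0,"az":0},{"fingers":-1,"x":-0.025,"y":-0.02,"z":0,"ax":0,"ay":0,"az":0},{"fingers":-1,"x":-0.01,"y":-0.008,"z":0,"ax":0,"ay":0,"az":0},{"fingers":-1,"x":0,"y":0,"z":0,"ax":0,"ay":0,"az":0},{"fingers":-1,"x":0,"y":0,"z":0,"ax":0,"ay":0,"az":0},{"fingers":-1,"x":0,"y":0,"z":0,"ax":0,"ay":0,"az":0}])

```text
clock: 9.95
tcp_pos: [0.5411, -0.0362, 0.1495]
orientation: [0.774, 3.045, 0.002]
contact_force: [0.4, 0.3, -1.2]
grip_width: 0.0523
gripper_force: 42.8
```

```bash
python3 - <<'E'
from h import *
go([.542,-.037,.062],np.radians(61.4))
E
```

```text
tcp [ 0.5411 -0.0362  0.1495] j7 1.1468110918256604 t 9.95 w 0.0522887652740384 F [ 0.4484  0.3399 -1.1804]
shift(now axes) [-0.0011 -0.0004  0.0875] turn [ 0.063  -0.0071  0.0826]
R [[-0.8787  0.4774  0.0004]
 [ 0.4774  0.8787  0.001 ]
 [ 0.0001  0.0011 -1.    ]]
```

Weight is showing on the wrist (−1.2 N), so the glass is held. I'll lower it to just above the spacer.

>>> arm_command(rows=[{"fingers":-1,"x":-0.001,"y":0,"z":0.03,"ax":0,"ay":0,"az":0},{"fingers":-1,"x":0,"y":0,"z":0.02,"ax":0,"ay":0,"az":0},{"fingers":-1,"x":0,"y":0,"z":0.015,"ax":0,"ay":0,"az":0},{"fingers":-1,"x":0,"y":0,"z":0.01,"ax":0,"ay":0,"az":0},{"fingers":-1,"x":0,"y":0,"z":0.006,"ax":0,"ay":0,"az":0},{"fingers":-1,"x":0,"y":0,"z":0.002,"ax":0,"ay":0,"az":0},{"fingers":-1,"x":0,"y":0,"z":0,"ax":0,"ay":0,"az":0},{"fingers":-1,"x":0,"y":0,"z":0,"ax":0,"ay":0,"az":0}])

```text
clock: 10.62
tcp_pos: [0.5429, -0.0377, 0.0668]
orientation: [0.775, 3.043, 0.001]
contact_force: [-0.1, -1.0, -0.8]
grip_width: 0.0523
gripper_force: 42.8
```

>>> arm_command(rows=[{"fingers":-1,"x":0,"y":0,"z":0.001,"ax":0,"ay":0,"az":0},{"fingers":-1,"x":0,"y":0,"z":0.001,"ax":0,"ay":0,"az":0},{"fingers":-1,"x":0,"y":0,"z":0,"ax":0,"ay":0,"az":0},{"fingers":-1,"x":0,"y":0,"z":0,"ax":0,"ay":0,"az":0}])

```text
clock: 10.95
tcp_pos: [0.5424, -0.038, 0.0643]
orientation: [0.776, 3.044, 0.0]
contact_force: [-0.1, 0.4, -1.5]
grip_width: 0.0519
gripper_force: 42.8
```

>>> arm_command(rows=[{"fingers":-1,"x":0,"y":0,"z":0.001,"ax":0,"ay":0,"az":0},{"fingers":-1,"x":0,"y":0,"z":0.001,"ax":0,"ay":0,"az":0},{"fingers":-1,"x":0,"y":0,"z":0,"ax":0,"ay":0,"az":0},{"fingers":-1,"x":0,"y":0,"z":0,"ax":0,"ay":0,"az":0}])

```text
clock: 11.28
tcp_pos: [0.5424, -0.038, 0.062]
orientation: [0.776, 3.044, 0.0]
contact_force: [1.1, -0.8, -0.2]
grip_width: 0.0522
gripper_force: 42.8
```

>>> arm_command(rows=[{"fingers":-1,"x":0,"y":0,"z":0.0007,"ax":0,"ay":0,"az":0},{"fingers":-1,"x":0,"y":0,"z":0.0007,"ax":0,"ay":0,"az":0},{"fingers":-1,"x":0,"y":0,"z":0,"ax":0,"ay":0,"az":0},{"fingers":-1,"x":0,"y":0,"z":0,"ax":0,"ay":0,"az":0}])

```text
clock: 11.62
tcp_pos: [0.5424, -0.038, 0.0619]
orientation: [0.776, 3.044, 0.001]
contact_force: [-4.8, 0.0, 13.7]
grip_width: 0.0521
gripper_force: 44.3
```

It's seated: 13.7 N, and the height has stopped falling at 0.062. I'll back off a little and release.

>>> arm_command(rows=[{"fingers":-1,"x":0,"y":0,"z":-0.0009,"ax":0,"ay":0,"az":0},{"fingers":-1,"x":0,"y":0,"z":0,"ax":0,"ay":0,"az":0},{"fingers":0.3,"x":0,"y":0,"z":0,"ax":0,"ay":0,"az":0},{"fingers":0.5,"x":0,"y":0,"z":0,"ax":0,"ay":0,"az":0},{"fingers":0.5,"x":0,"y":0,"z":0,"ax":0,"ay":0,"az":0},{"fingers":0.5,"x":0,"y":0,"z":0,"ax":0,"ay":0,"az":0},{"fingers":0.5,"x":0,"y":0,"z":-0.015,"ax":0,"ay":0,"az":0},{"fingers":0.5,"x":0,"y":0,"z":-0.035,"ax":0,"ay":0,"az":0},{"fingers":0.5,"x":0,"y":0,"z":-0.035,"ax":0,"ay":0,"az":0}])

```text
clock: 12.37
tcp_pos: [0.5409, -0.038, 0.1462]
orientation: [-0.775, -3.041, 0.002]
contact_force: [1.5, -0.5, -0.1]
grip_width: 0.064
gripper_force: 0.0
```

```bash
python3 - <<'E'
from h import *
d=load('top0');print(446.7,224.1);p=fitdisc(d,[446.7-12,446.7+12,224-12,224+12],.010,0,[.44,-.283])
go([*p,.15],np.radians(61.4))
E
```

```text
446.7 224.1
fit [ 0.4397 -0.2839] resid px [ 0.2445 -0.2441  0.6911 -0.6909]
tcp [ 0.5409 -0.038   0.1462] j7 1.1508070442399583 t 12.3667 w 0.06399063885425442 F [ 1.4905 -0.4893 -0.0582]
shift(now axes) [-0.0288 -0.2644 -0.0033] turn [-0.1346 -0.1871  0.0074]
R [[-0.878   0.4786 -0.004 ]
 [ 0.4786  0.878  -0.0005]
 [ 0.0033 -0.0023 -1.    ]]
```

>>> arm_command(rows=[{"fingers":0.5,"x":-0.003,"y":-0.03,"z":0,"ax":0,"ay":0,"az":0},{"fingers":0.5,"x":-0.004,"y":-0.036,"z":0,"ax":0,"ay":0,"az":0},{"fingers":0.5,"x":-0.004,"y":-0.036,"z":0,"ax":0,"ay":0,"az":0},{"fingers":0.5,"x":-0.004,"y":-0.036,"z":0,"ax":0,"ay":0,"az":0},{"fingers":0.6,"x":-0.004,"y":-0.036,"z":0,"ax":0,"ay":0,"az":0},{"fingers":0.6,"x":-0.004,"y":-0.036,"z":0,"ax":0,"ay":0,"az":0},{"fingers":0.6,"x":-0.003,"y":-0.03,"z":0,"ax":0,"ay":0,"az":0},{"fingers":0.6,"x":-0.002,"y":-0.024,"z":0,"ax":0,"ay":0,"az":0},{"fingers":0.6,"x":0,"y":0,"z":0,"ax":0,"ay":0,"az":0},{"fingers":0.6,"x":0,"y":0,"z":0,"ax":0,"ay":0,"az":0}])

```text
clock: 13.2
tcp_pos: [0.4396, -0.2847, 0.1465]
orientation: [-0.781, -3.043, 0.001]
contact_force: [0.4, 0.6, -1.1]
grip_width: 0.0683
gripper_force: 0.0
```

```bash
python3 - <<'E'
from h import *
go([.4397,-.2839,.022],np.radians(61.4));d=snap('wrist','w6');s=snap('scene','s6')
c=cv2.resize(s['frame'][160:290,250:430,::-1],(400,289),interpolation=cv2.INTER_CUBIC)
w=cv2.resize(d['frame'][100:,140:500,::-1],(400,333))
cv2.imwrite('pics/c6.png',np.hstack([cv2.copyMakeBorder(c,0,44,0,0,0),w]))
E
```

```text
tcp [ 0.4396 -0.2847  0.1465] j7 1.6779794247138031 t 13.2 w 0.06828406798465689 F [ 0.3805  0.6078 -1.0582]
shift(now axes) [0.0002 0.0008 0.1245] turn [-0.0257 -0.008  -0.1971]
R [[-0.8763  0.4817 -0.0003]
 [ 0.4817  0.8763 -0.0003]
 [ 0.0001 -0.0004 -1.    ]]
```

View pics/c6.png

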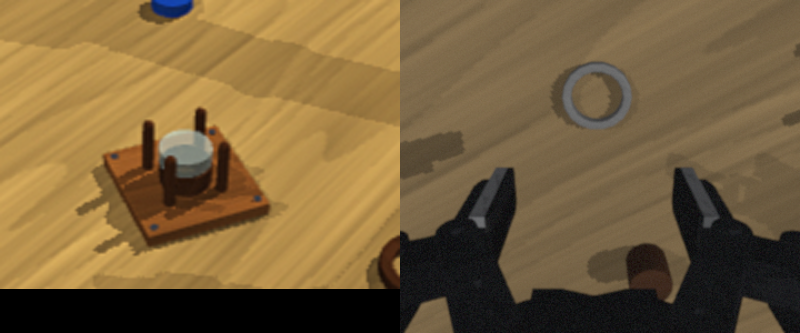

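The glass sits flat on the spacer. The steel ring's box in the crop is 562–631 × 61–129.

```bash
python3 - <<'E'
from h import *
p=fitdisc(load('w6'),[285.8,347.9,154.9,216.1],.010,0,[.44,-.28])
go([*p,.022],np.radians(61.4))
E
```

```text
fit [ 0.4398 -0.2812] resid px [-0.7131  0.7135 -0.8883  1.0252]
tcp [ 0.4409 -0.2824  0.1464] j7 1.6777619544685414 t 13.3 w 0.06861264587633496 F [ 0.2775  0.6801 -0.5118]
shift(now axes) [0.0015 0.0004 0.1244] turn [ 0.0304 -0.0193  0.0574]
R [[-0.8785  0.4778 -0.    ]
 [ 0.4778  0.8785  0.0006]
 [ 0.0003  0.0005 -1.    ]]
```

>>> arm_command(rows=[{"fingers":0.6,"x":0.0015,"y":0,"z":0.03,"ax":0,"ay":0,"az":0},{"fingers":0.6,"x":0,"y":0,"z":0.036,"ax":0,"ay":0,"az":0},{"fingers":0.6,"x":0,"y":0,"z":0.034,"ax":0,"ay":0,"az":0},{"fingers":0.6,"x":0,"y":0,"z":0.018,"ax":0,"ay":0,"az":0},{"fingers":0.6,"x":0,"y":0,"z":0.006,"ax":0,"ay":0,"az":0},{"fingers":0.4,"x":0,"y":0,"z":0,"ax":0,"ay":0,"az":0},{"fingers":0.4,"x":0,"y":0,"z":0,"ax":0,"ay":0,"az":0}])

```text
clock: 13.88
tcp_pos: [0.4401, -0.282, 0.0231]
orientation: [0.774, 3.044, 0.0]
contact_force: [1.0, 0.4, 0.3]
grip_width: 0.0598
gripper_force: 0.0
```

>>> arm_command(rows=[{"fingers":-1,"x":0,"y":0,"z":0,"ax":0,"ay":0,"az":0},{"fingers":-1,"x":0,"y":0,"z":0,"ax":0,"ay":0,"az":0},{"fingers":-1,"x":0,"y":0,"z":0,"ax":0,"ay":0,"az":0},{"fingers":-1,"x":0,"y":0,"z":0,"ax":0,"ay":0,"az":0},{"fingers":-1,"x":0,"y":0,"z":0,"ax":0,"ay":0,"az":0}])

```text
clock: 14.3
tcp_pos: [0.4403, -0.2825, 0.0247]
orientation: [0.774, 3.042, 0.0]
contact_force: [-2.2, 1.9, 6.4]
grip_width: 0.0494
gripper_force: 40.2
```

The grip width is 49 mm where the other parts read about 52.5, so the pads are only catching the ring's top edge near their tips. I'll open and grip lower.

>>> arm_command(rows=[{"fingers":0.4,"x":0,"y":0,"z":0,"ax":0,"ay":0,"az":0},{"fingers":0.4,"x":0,"y":0,"z":0,"ax":0,"ay":0,"az":0},{"fingers":0.4,"x":0,"y":0,"z":0.002,"ax":0,"ay":0,"az":0},{"fingers":0.4,"x":0,"y":0,"z":0.002,"ax":0,"ay":0,"az":0},{"fingers":0.4,"x":0,"y":0,"z":0,"ax":0,"ay":0,"az":0},{"fingers":0.4,"x":0,"y":0,"z":0,"ax":0,"ay":0,"az":0}])

```text
clock: 14.8
tcp_pos: [0.4391, -0.2824, 0.0184]
orientation: [-0.776, -3.044, -0.0]
contact_force: [-0.5, -0.0, -0.1]
grip_width: 0.0598
gripper_force: 0.0
```

>>> arm_command(rows=[{"fingers":-1,"x":0,"y":0,"z":0.001,"ax":0,"ay":0,"az":0},{"fingers":-1,"x":0,"y":0,"z":0,"ax":0,"ay":0,"az":0},{"fingers":-1,"x":0,"y":0,"z":0,"ax":0,"ay":0,"az":0},{"fingers":-1,"x":0,"y":0,"z":0,"ax":0,"ay":0,"az":0},{"fingers":-1,"x":0,"y":0,"z":0,"ax":0,"ay":0,"az":0}])

```text
clock: 15.22
tcp_pos: [0.4392, -0.2825, 0.0185]
orientation: [0.776, 3.044, 0.001]
contact_force: [-2.8, 2.2, 15.3]
grip_width: 0.0518
gripper_force: 38.9
```

>>> arm_command(rows=[{"fingers":-1,"x":0,"y":0,"z":-0.01,"ax":0,"ay":0,"az":0},{"fingers":-1,"x":0,"y":0,"z":-0.025,"ax":0,"ay":0,"az":0},{"fingers":-1,"x":0,"y":0,"z":-0.035,"ax":0,"ay":0,"az":0},{"fingers":-1,"x":0,"y":0,"z":-0.035,"ax":0,"ay":0,"az":0},{"fingers":-1,"x":0,"y":0,"z":-0.03,"ax":0,"ay":0,"az":0},{"fingers":-1,"x":0.003,"y":0.027,"z":0,"ax":0,"ay":0,"az":0},{"fingers":-1,"x":0.004,"y":0.036,"z":0,"ax":0,"ay":0,"az":0},{"fingers":-1,"x":0.004,"y":0.036,"z":0,"ax":0,"ay":0,"az":0},{"fingers":-1,"x":0.004,"y":0.036,"z":0,"ax":0,"ay":0,"az":0},{"fingers":-1,"x":0.004,"y":0.036,"z":0,"ax":0,"ay":0,"az":0}])

```text
clock: 16.05
tcp_pos: [0.5046, -0.1218, 0.153]
orientation: [0.777, 3.044, 0.0]
contact_force: [1.3, -0.8, 0.0]
grip_width: 0.052
gripper_force: 42.0
```

>>> arm_command(rows=[{"fingers":-1,"x":0.004,"y":0.036,"z":0,"ax":0,"ay":0,"az":0},{"fingers":-1,"x":0.003,"y":0.03,"z":0,"ax":0,"ay":0,"az":0},{"fingers":-1,"x":0.0015,"y":0.02,"z":0,"ax":0,"ay":0,"az":0},{"fingers":-1,"x":0,"y":0.007,"z":0,"ax":0,"ay":0,"az":0},{"fingers":-1,"x":0,"y":0,"z":0,"ax":0,"ay":0,"az":0},{"fingers":-1,"x":0,"y":0,"z":0,"ax":0,"ay":0,"az":0},{"fingers":-1,"x":0,"y":0,"z":0,"ax":0,"ay":0,"az":0}])

```text
clock: 16.63
tcp_pos: [0.5406, -0.0397, 0.1525]
orientation: [-0.78, -3.043, 0.002]
contact_force: [-0.2, -0.6, -1.2]
grip_width: 0.052
gripper_force: 42.0
```

```bash
python3 - <<'E'
from h import *
go([.542,-.0375,.0755],np.radians(61.4));d=snap('wrist','w7');s=snap('scene','s7')
c=cv2.resize(s['frame'][150:280,250:430,::-1],(400,289),interpolation=cv2.INTER_CUBIC)
w=cv2.resize(d['frame'][100:,140:500,::-1],(400,333))
cv2.imwrite('pics/c7.png',np.hstack([cv2.copyMakeBorder(c,0,44,0,0,0),w]))
E
```

```text
tcp [ 0.5406 -0.0397  0.1525] j7 1.150343642888953 t 16.6333 w 0.0519783897249956 F [-0.2243 -0.624  -1.2129]
shift(now axes) [-0.0002  0.0027  0.077 ] turn [-0.0664 -0.0093 -0.1488]
R [[-0.8767  0.481  -0.0007]
 [ 0.481   0.8767 -0.0009]
 [ 0.0002 -0.0012 -1.    ]]
```

View pics/c7.png

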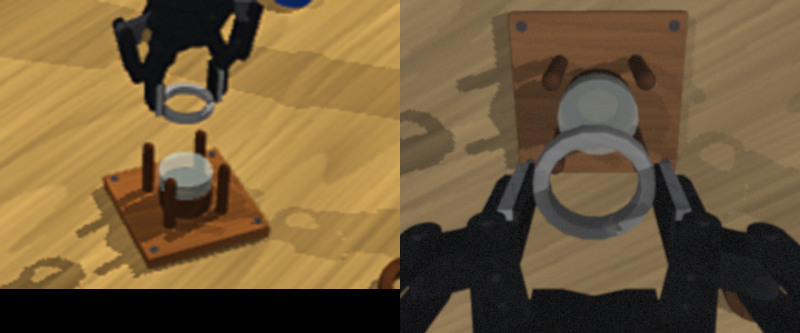

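The ring is held level over the stack, with the ring at u≈595 and the glass at u≈598. I'll lower it.

>>> arm_command(rows=[{"fingers":-1,"x":0,"y":0.002,"z":0.025,"ax":0,"ay":0,"az":0},{"fingers":-1,"x":0,"y":0,"z":0.02,"ax":0,"ay":0,"az":0},{"fingers":-1,"x":0,"y":0,"z":0.014,"ax":0,"ay":0,"az":0},{"fingers":-1,"x":0,"y":0,"z":0.008,"ax":0,"ay":0,"az":0},{"fingers":-1,"x":0,"y":0,"z":0.005,"ax":0,"ay":0,"az":0},{"fingers":-1,"x":0,"y":0,"z":0.001,"ax":0,"ay":0,"az":0},{"fingers":-1,"x":0,"y":0,"z":0,"ax":0,"ay":0,"az":0},{"fingers":-1,"x":0,"y":0,"z":0,"ax":0,"ay":0,"az":0}])

```text
clock: 17.4
tcp_pos: [0.5429, -0.036, 0.0803]
orientation: [0.776, 3.043, 0.001]
contact_force: [0.2, 0.4, -1.0]
grip_width: 0.0518
gripper_force: 42.0
```

>>> arm_command(rows=[{"fingers":-1,"x":0,"y":0,"z":0.001,"ax":0,"ay":0,"az":0},{"fingers":-1,"x":0,"y":0,"z":0.001,"ax":0,"ay":0,"az":0},{"fingers":-1,"x":0,"y":0,"z":0,"ax":0,"ay":0,"az":0},{"fingers":-1,"x":0,"y":0,"z":0,"ax":0,"ay":0,"az":0}])

```text
clock: 17.73
tcp_pos: [0.5424, -0.0357, 0.0777]
orientation: [0.776, 3.044, 0.0]
contact_force: [0.2, -0.5, 0.4]
grip_width: 0.052
gripper_force: 42.0
```

>>> arm_command(rows=[{"fingers":-1,"x":0,"y":0,"z":0.001,"ax":0,"ay":0,"az":0},{"fingers":-1,"x":0,"y":0,"z":0.0008,"ax":0,"ay":0,"az":0},{"fingers":-1,"x":0,"y":0,"z":0,"ax":0,"ay":0,"az":0},{"fingers":-1,"x":0,"y":0,"z":0,"ax":0,"ay":0,"az":0}])

```text
clock: 18.07
tcp_pos: [0.5424, -0.0357, 0.0758]
orientation: [0.776, 3.044, 0.0]
contact_force: [0.6, -0.9, 0.9]
grip_width: 0.0516
gripper_force: 42.1
```

>>> arm_command(rows=[{"fingers":-1,"x":0,"y":0,"z":0.0005,"ax":0,"ay":0,"az":0},{"fingers":-1,"x":0,"y":0,"z":0,"ax":0,"ay":0,"az":0},{"fingers":-1,"x":0,"y":0,"z":0,"ax":0,"ay":0,"az":0}])

```text
clock: 18.32
tcp_pos: [0.5425, -0.0357, 0.0757]
orientation: [0.776, 3.044, 0.0]
contact_force: [-1.3, 1.1, 4.7]
grip_width: 0.0516
gripper_force: 42.6
```

Contact at 4.7 N, at the expected height. I'll release and retreat.

>>> arm_command(rows=[{"fingers":0.3,"x":0,"y":0,"z":-0.0003,"ax":0,"ay":0,"az":0},{"fingers":0.5,"x":0,"y":0,"z":0,"ax":0,"ay":0,"az":0},{"fingers":0.5,"x":0,"y":0,"z":0,"ax":0,"ay":0,"az":0},{"fingers":0.5,"x":0,"y":0,"z":0,"ax":0,"ay":0,"az":0},{"fingers":0.5,"x":0,"y":0,"z":-0.015,"ax":0,"ay":0,"az":0},{"fingers":0.5,"x":0,"y":0,"z":-0.035,"ax":0,"ay":0,"az":0},{"fingers":0.5,"x":0,"y":0,"z":-0.035,"ax":0,"ay":0,"az":0},{"fingers":0.5,"x":0.03,"y":0,"z":-0.025,"ax":0,"ay":0,"az":0},{"fingers":0.5,"x":0.03,"y":0,"z":0,"ax":0,"ay":0,"az":0},{"fingers":0.5,"x":0,"y":0,"z":0,"ax":0,"ay":0,"az":0}])

```text
clock: 19.15
tcp_pos: [0.486, -0.0048, 0.1863]
orientation: [-0.771, -3.043, -0.003]
contact_force: [-1.4, 0.9, -0.1]
grip_width: 0.0643
gripper_force: 0.0
```

```bash
python3 - <<'E'
from h import *
s=snap('scene','s8');d=snap('top','t8');print(r.get_obs()['tcp_pos'])
c=cv2.resize(s['frame'][170:280,270:400,::-1],(520,440),interpolation=cv2.INTER_CUBIC)
cv2.imwrite('pics/c8.png',c)
E
```

```text
[ 0.4891 -0.0065  0.1858]
```

View pics/c8.png

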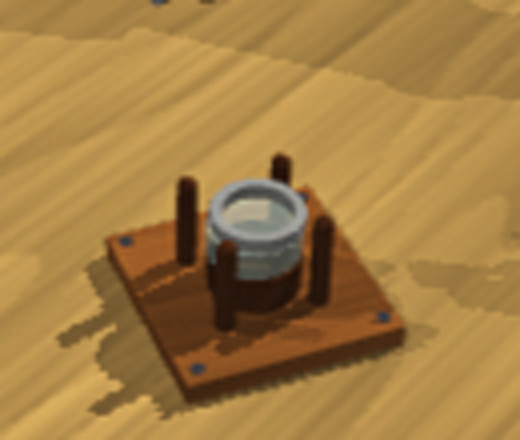

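The picture shows the spacer, glass and steel ring stacked flat between the dowels, with the gripper clear of them.

```bash
python3 -c "
from bench import r
print(r.hand_in())"
```

```text
the job is handed in; nothing more can be done
None
```

I stacked the spacer, then the glass, then the steel retaining ring flat between the four dowels, released the stack with the arm clear of it, and handed the job in at about 19 s.

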